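# Clear the glass offcuts through the hopper flap

## Robot

A 6-joint arm with a two-finger parallel gripper is mounted at the origin on a cart in front of the work surface, level with it; the furniture and walls round the work are solid. World frame = base frame: x ahead of the robot, y to its left, z up, the work surface at z = 0. Lengths are in m, angles in rad, forces in N, time in s.
With the tool pointing down it reaches from about 0.325 to 0.85 m from the base axis. Payload 4.4 kg.
Tool frame: the origin (TCP) lies on the centre line of the jaws, within the pads' length; the fingertips stand 11 mm ahead of it and the grasp point (between the pads) lies 8 mm behind it (manip.nose_length is the distance from the TCP to the fingertips, in m); z points along the fingers, y is the line along which they close (so a half turn about z gives the same grasp; the last joint's range is limited). The gripper opens to 94 mm and grips with 3 to 60 N. Pads are 16 mm wide; open, the fingers measure 119 mm over their backs; the gripper's body (75 mm by 177 mm) begins 78 mm behind the grasp point.
Start: joints at [1.056, 0.207, 1.542, -0, 1.393, -0.15], TCP at [0.205, 0.537, 0.216] pointing down, gripper open.
Joint ranges: [-2.73, 2.73], [-0.86, 2.22], [0.23, 2.46], [-1.11, 4.25], [0.08, 2.63], [-2.82, 2.82]. Speed limits (rad/s): [2.79, 2.79, 3.14, 3.14, 3.14, 3.14].

## Interface

Orientations are given as a unit quaternion [x, y, z, w].
In Python, from cell import manip gives the robot as it stands. Calls block until the motion is done:
- manip.movep(position, orientation): joint-space move of the TCP to a pose.
- manip.move_straight(position, ori=None, velocity=0.15, contact_N=None): straight line of the TCP; ori=None keeps the orientation; velocity is the mean speed in m/s. With contact_N (N) it stops when the force on the tool has changed by that much, and returns True; else False.
- manip.movej(angles): joint-space move.
- manip.set_gripper(opening, strength=None): opening from 0.0 (shut) to 1.0 (fully open); strength is the grip in N (None keeps the last); returns when the fingers have stopped.
- manip.pause(seconds).
- manip.ik(position, orientation): joint angles nearest the present ones, or None.
- manip.read_camera(name): name is "scene" or "top"; returns a dict with "pixels" (480x640x3 uint8, red, green, blue), "K" (3x3 intrinsics, pixels), "R" (3x3) and "t" (3): a world point X has camera coordinates R X + t. Camera axes: x right, y down, z forward; pixel columns grow to the right and rows downward; lengths in m; the calibration is good to about 2 mm. A picture is of the moment at which its call begins. There is no depth.
A pose or a line that the arm cannot do raises manip.Unreachable and nothing moves.
- manip.finish_job(): hands the job in; it is judged then, once.
Readings, each from a call of its own:
- manip.get_clock(): time.
- manip.get_joint_pos(): joint angles.
- manip.get_dq(): joint speeds.
- manip.get_joint_efforts(): joint torques, N m.
- manip.get_tcp_pos(): TCP position.
- manip.get_tool_rot(): TCP orientation.
- manip.get_force(): force on the tool from outside, world axes, zero at the start.
- manip.get_wrist_torque(): the same for the moment, N m.
- manip.get_opening(): opening from 0.0 (shut) to 1.0 (fully open).
- manip.get_finger_force(): force on a finger pad.
Only numpy, scipy, OpenCV 4.12 (cv2) and the standard library are available. Lean on these libraries where they do the work, as an engineer would, in place of code of your own. Each camera call takes 0.05 s, during which the arm holds its last target. There are 200 camera calls.

## Task

Clear the two glass offcuts (the crooked four-sided strip and the three-sided corner piece) off the cutting deck into the scrap hopper behind it. Their edges are sharp, so do not lift them: with the fingertips push each one flat across the deck, in through the hanging flap and over the edge of the chute behind it so that it slides down inside, then draw the fingers back so that the flap swings shut. Leave the finished six-sided piece and the glass cutter where they lie.

Things in the scene. Friction and masses are not known exactly. Their poses are not given: they have to be found in the camera images.
- station: fixed grey steel cutting station: plywood deck in front, scrap hopper behind. Origin on the table below the flap's middle; +x into the hopper away from the operator, +y left, z up. In its frame, mm: level deck top z 100 from x -190 (open front edge) to x 0; fences 8 high on it at y -180..-172 and 172..180. It stands in varying places, turned up to 0.4 rad
- hatch (a point): middle of the hatch sill, the deck's rear edge, at station (0, 0, 100) mm; axes as the station's. The opening in which the flap hangs is 304 mm wide (y -152..152) and 68 high, between closed cheeks that reach out to y -180 and 180; a hinge lug stands 12 mm out in front of each cheek at y 151..161, z 153..171
- header (a point): middle of the lower edge of the fixed bar above the hatch, at station (0, 0, 168) mm, 6 mm thick and 10 high. Behind it a fixed clear cover closes the hopper at height 182: the hatch is the only way in. To follow a part up to 10 mm in under the raised flap (no more is needed), let the fingers point forward and down, 25 to 40 degrees from vertical
- chute (a point): middle of the chute's top edge, at the hatch sill, station (0, 0, 100) mm. From here a steel chute falls at 40 degrees into the hopper (floor z 12 from x 105 to the back wall at x 210; sides at y -174 and 174). A part tips onto the chute as its centre passes this edge and, pushed 10 to 20 mm farther, slides down by itself. Friction of deck and chute 0.25 to 0.35
- flap (a joint): flap in the hatch: aluminium sheet with a rolled steel hem, 292 mm wide, on a pin along the station's y at x -4, z 162 mm; lower edge 58 mm from the pin, 4 mm above the deck. 0 hangs shut, grows (rad) as the edge swings inward, to 1.4; never outward. Only its weight (0.12 kg) shuts it; less than 1 N at the hem opens it. A 20 mm part slid against it lifts it to 0.75 rad and passes under
- strip_offcut: glass offcut, a crooked four-sided strip of pale grey-green slab glass, 20 mm thick, about 0.18 kg, lying flat on the deck, in front of the hatch. Origin: centre of its underside. Corners in its own x, y (mm): (-40, -22), (41, -23), (35, 24), (-37, 22)
- corner_offcut: glass offcut, a three-sided corner of the same glass, 20 mm thick, about 0.14 kg, lying flat on the deck. Origin: centroid of its underside. Corners in its own x, y (mm): (-40, -25), (43, -23), (-2, 47)
- hexagon: the finished piece, to be left alone: a regular hexagon of the same glass, 20 mm thick, 40 mm from centre to corners, with a thin copper band round its edge, loose on the deck. Origin: centre of its underside. The three glass pieces lie side by side, any in any place and turned anyhow: centres near station y -112, 0, 112, x -130..-90 mm
- glass_cutter: glass cutter, a pale pencil-like tool 151 mm long and 17 mm thick, loose in the tool channel left of the deck (y 180..232, rims 8 high), along the station's x; leave it alone. Origin: centre of its underside

How it is judged:
By the outcome, as a careful person would: the job done as asked, in the order asked, and still so for the second after the job is handed in, with the robot touching nothing.
It also fails if it takes over 54 s, if anything falls off the work surface, if the arm or the gripper's body presses on something with over 40 N, if the wrist force passes 120 N, or if a joint passes its speed limit or range.

## Working session

There is one attempt and no reset: what is moved stays moved. The work goes in short steps, each a Python script; the robot and the scene stay as the last script left them, time stands still between calls to the robot, and variables do not carry over. Pictures are saved under pics/ and viewed, at most 10 in all, crops included, and the job is handed in when it is done.

```bash
ls; mkdir -p pics
python3 - <<'E'
from cell import manip
import cv2,pickle
for n in ("scene","top"):
    c=manip.read_camera(n); cv2.imwrite(f"pics/{n}0.png",c["pixels"][:,:,::-1]); pickle.dump(c,open(n+".pkl","wb"))
    print(n,c["K"].tolist(),c["R"].tolist(),c["t"].tolist())
print(manip.get_clock(),manip.nose_length,manip.get_tool_rot())
E
```

```text
pics
scene [[464.55150952956086, 0.0, 319.4767968664363], [0.0, 464.55150952956086, 241.39412194648943], [0.0, 0.0, 1.0]] [[-0.8025468206247219, -0.5965566711049698, 0.0062240553747072635], [-0.45976720875048666, 0.6118086077865802, -0.643664773928194], [0.3801745841885501, -0.5194327344309402, -0.7652822485453715]] [0.3798399863709263, 0.3910141738210818, 0.7129066938343923]
top [[600.0818020893515, 0.0, 326.7576289292474], [0.0, 600.0818020893515, 236.13557455247775], [0.0, 0.0, 1.0]] [[0.016502039971376288, -0.9995329974398064, 0.025719053360867668], [-0.9839040689901624, -0.020810799922105477, -0.17748153039458528], [0.17793388013918288, -0.022376273943580317, -0.9837880039231098]] [-0.109383396411886, 0.5507139324739391, 0.8933458029115713]
0.1 0.011 [ 1.80891906e-01  9.83502474e-01 -9.48635617e-04 -3.18099097e-04]
```

View pics/top0.png

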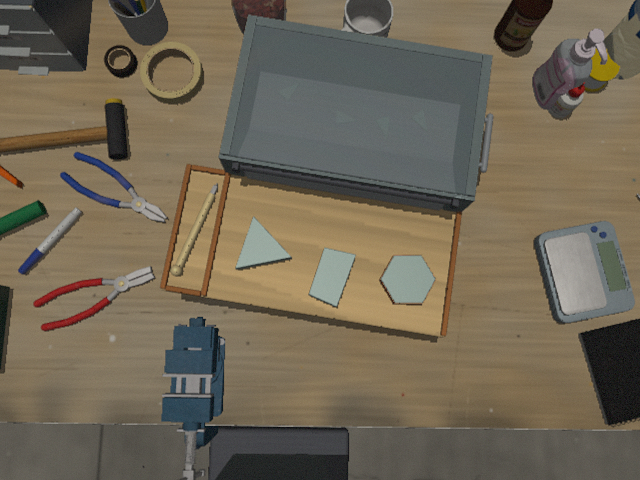

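View pics/scene0.png

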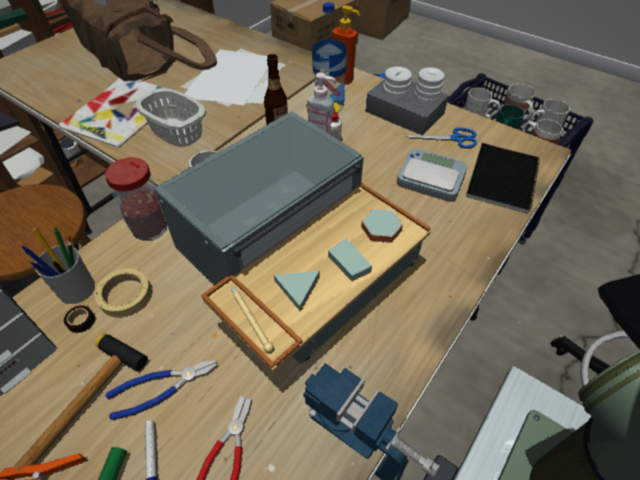

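Run:
```python
import cv2
a=cv2.imread("pics/top0.png")[155:345,155:475]
cv2.imwrite("pics/crop1.png",cv2.resize(a,None,fx=2.5,fy=2.5,interpolation=cv2.INTER_CUBIC))
```

```text
(no output)
```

View pics/crop1.png

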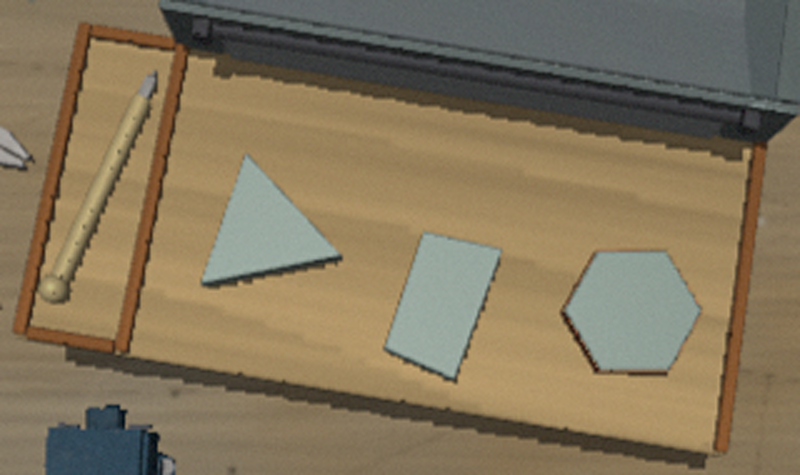

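```bash
cat > h.py <<'E'
import numpy as np,pickle
from scipy.spatial.transform import Rotation as Rn
def ray(c,px,z):
    d=c["R"].T@np.linalg.inv(c["K"])@np.array([px[0],px[1],1.]); o=-c["R"].T@c["t"]
    return (o+d*(z-o[2])/d[2])[:2]
def proj(c,X):
    p=c["K"]@(c["R"]@np.asarray(X)+c["t"]); return p[:2]/p[2]
def fit(A,B): # B=R A+t
    a=A.mean(0);b=B.mean(0);H=(A-a).T@(B-b);th=np.arctan2(H[0,1]-H[1,0],H[0,0]+H[1,1])
    R=np.array([[np.cos(th),-np.sin(th)],[np.sin(th),np.cos(th)]]);t=b-R@a
    return th,R,t,np.linalg.norm((A@R.T+t)-B,axis=1)
E
python3 - <<'E'
from h import *
import itertools
c=pickle.load(open("top.pkl","rb"))
cr=lambda L,z:np.array([ray(c,(155+(u+.5)/2.5-.5,155+(v+.5)/2.5-.5),z) for u,v in L])
S=np.array([[-190,232],[-190,-180],[-190,172]])/1e3
W=cr([(15,332),(727,453),(129,352)],.108)
th,R,t,e=fit(S,W);print("station",th,t,e*1e3)
st=lambda P:(P-t)@R*1e3
print("fence rear R",st(cr([(766,143)],.108)),"lugs",st(cr([(202,28),(750,122)],.162)),"chan rear",st(cr([(83,25)],.108)))
def best(M,P):
    r=[]
    for k in range(len(M)):
        for Q in (np.roll(M,k,0),np.roll(M[::-1],k,0)):
            f=fit(Q,P); r.append((f[3].max(),f))
    return min(r,key=lambda x:x[0])[1]
for n,M,L in (("tri",[(-40,-25),(43,-23),(-2,47)],[(247,154),(341,257),(203,283)]),("strip",[(-40,-22),(41,-23),(35,24),(-37,22)],[(423,233),(501,248),(456,379),(386,347)]),("hex",[(40*np.cos(a),40*np.sin(a)) for a in np.arange(6)*np.pi/3],[(597,250),(666,250),(701,311),(667,373),(598,371),(562,311)])):
    P=cr(L,.120);f=best(np.array(M)/1e3,P);print(n,"res",f[3]*1e3,"world",f[2],"station",st(f[2][None]),"yaw rel",f[0]-th);print(st(P).round(0).tolist())
E
```

```text
station -0.14900411826020943 [ 0.61462895 -0.12062002] [3.82088671 0.74792163 3.07632578]
fence rear R [[  -4.55192632 -180.11156402]] lugs [[  -7.37048419  155.0053887 ]
 [  -8.28815455 -158.00681988]] chan rear [[ -2.84556398 235.10007612]]
tri res [0.75191256 1.12441182 1.51497286] world [ 0.52226934 -0.00097783] station [[-109.09748886  104.60539545]] yaw rel -1.2310768976199111
[[-66.0, 122.0], [-117.0, 57.0], [-145.0, 133.0]]
strip res [1.32763963 0.96180981 0.30965083 1.46753863] world [ 0.48330611 -0.10530018] station [[-132.14198835   -4.34523206]] yaw rel -0.1655885229254035
[[-95.0, 13.0], [-96.0, -33.0], [-175.0, -19.0], [-164.0, 23.0]]
hex res [0.53769803 1.10731341 0.30750726 0.9982375  0.22344908 0.76468089] world [ 0.47981487 -0.21485667] station [[-119.33051013 -113.20605467]] yaw rel -0.3670311110305813
[[-88.0, -88.0], [-81.0, -128.0], [-113.0, -153.0], [-151.0, -138.0], [-157.0, -99.0], [-126.0, -73.0]]
```

```bash
cat >> h.py <<'E'
c=pickle.load(open("top.pkl","rb"))
cr=lambda L,z:np.array([ray(c,(155+(u+.5)/2.5-.5,155+(v+.5)/2.5-.5),z) for u,v in L])
S=np.array([[-190,232],[-190,-180],[-190,172],[0,232],[0,-180],[-6,156],[-6,-156]])/1e3
W=np.vstack([cr([(15,332),(727,453),(129,352),(83,25),(766,143)],.108),cr([(202,28),(750,122)],.162)])
TH,RS,TS,ER=fit(S,W)
TILT=np.radians(30); OFF=.008
def pose(x,y,z,psi=0.):
    """front corner of fingertips at station (x,y) mm, lowest finger corner at height z mm, yaw psi rad"""
    f=np.array([np.cos(TH+psi),np.sin(TH+psi),0]);l=np.array([-f[1],f[0],0]);u=np.array([0,0,1.])
    zt=f*np.sin(TILT)-u*np.cos(TILT); xt=np.cross(l,zt)
    low=np.array([*(RS@np.array([x,y])/1e3+TS),z/1e3])
    tip=low-f*OFF*np.cos(TILT)+u*OFF*np.sin(TILT)   # centre of fingertip face
    return tip-.011*zt, Rn.from_matrix(np.column_stack([xt,l,zt])).as_quat()
E
python3 - <<'E'
from h import *
from cell import manip
print(TH,TS,ER*1e3)
st=lambda P:(P-TS)@RS*1e3
print(st(cr([(247,154),(341,257),(203,283)],.12)).round(),st(cr([(423,233),(501,248),(456,379),(386,347)],.12)).round(), st(np.array([.48330611,-.10530018])))
for a in [(-195,-5,150,-.25),(-195,-5,104,-.25),(-70,-3,104),(0,0,104),(-60,0,104),(-165,105,150,.35),(-165,85,104,.35),(0,90,104),(-80,90,200)]:
    p=pose(*a);q=manip.ik(*p);print(a,p[0].round(3),None if q is None else np.round(q,2))
E
```

```text
-0.151406152964571 [ 0.6129432  -0.12057066] [3.7891079  2.35951709 3.48818229 3.72719162 2.44679725 0.81023107
 1.83586963]
[[ -65.  122.]
 [-115.   57.]
 [-144.  133.]] [[ -93.   13.]
 [ -94.  -33.]
 [-173.  -20.]
 [-162.   23.]] [-130.45725857   -4.45715961]
(-195, -5, 150, -0.25) [ 0.408 -0.091  0.164] [-0.45 -0.47  2.34  0.03  0.75 -1.63]
(-195, -5, 104, -0.25) [ 0.408 -0.091  0.118] [-0.45 -0.38  2.4   0.04  0.6  -1.64]
(-70, -3, 104) [ 0.531 -0.111  0.118] [-0.46 -0.04  2.14  0.29  0.56 -2.09]
(0, 0, 104) [ 0.601 -0.119  0.118] [-0.41  0.12  1.98  0.24  0.55 -2.  ]
(-60, 0, 104) [ 0.541 -0.11   0.118] [-0.45 -0.01  2.11  0.28  0.55 -2.07]
(-165, 105, 150, 0.35) [0.453 0.006 0.164] [-0.39 -0.35  2.27  0.39  0.81 -2.37]
(-165, 85, 104, 0.35) [ 0.45  -0.014  0.118] [-0.46 -0.26  2.32  0.49  0.71 -2.54]
(0, 90, 104) [ 0.614 -0.03   0.118] [-0.2   0.12  1.97  0.05  0.53 -1.66]
(-80, 90, 200) [ 0.535 -0.018  0.214] [-0.21 -0.21  2.06  0.05  0.77 -1.66]
```

```bash
cat >> h.py <<'E'
def see(manip,n):
    import cv2
    a=manip.read_camera("top")["pixels"][20:345,155:510,::-1]; b=manip.read_camera("scene")["pixels"][100:370,150:445,::-1]
    h=480; im=[cv2.resize(i,None,fx=400/i.shape[1],fy=400/i.shape[1],interpolation=cv2.INTER_CUBIC)[:360] for i in (a,b)]
    h=max(i.shape[0] for i in im); im=[cv2.copyMakeBorder(i,0,h-i.shape[0],0,0,0) for i in im]
    cv2.imwrite(n,np.hstack(im))
E
python3 - <<'E'
from h import *
from cell import manip
p=manip.get_tcp_pos(); 
manip.move_straight([p[0],p[1],.28],velocity=.2)
manip.set_gripper(.2)
manip.movep(*pose(-198,-5,220,-.25)); print(manip.get_clock())
go=lambda a,v,**k:(manip.move_straight(*pose(*a),velocity=v,**k),print(a,manip.get_clock(),manip.get_force().round(1)))
go((-198,-5,104,-.25),.15,contact_N=8)
go((-170,-4,104,-.25),.08)
go((-90,-4,104),.07)
go((0,-4,104),.07)
see(manip,"pics/s1.png")
go((-70,-4,104),.12)
go((-80,20,200),.15)
see(manip,"pics/s2.png")
E
```

```text
4.125
(-198, -5, 104, -0.25) 5.05 [ 0.1  0.  -0.9]
(-170, -4, 104, -0.25) 5.55 [-0.9 -0.1  0.5]
(-90, -4, 104) 6.8417 [-0.  -0.1 -0.5]
(0, -4, 104) 8.275 [-0.   0.6  0.5]
(-70, -4, 104) 9.1083 [ 0.1 -0.4  0.2]
(-80, 20, 200) 9.925 [-1.   0.3  0.4]
```

View pics/s2.png

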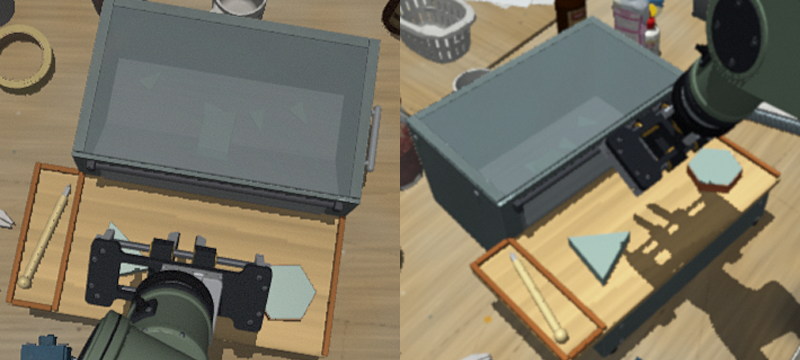

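Run:
```python
from h import *
from cell import manip
go=lambda a,v,**k:(manip.move_straight(*pose(*a),velocity=v,**k),print(a,manip.get_clock(),manip.get_force().round(1)))
manip.set_gripper(.37)
manip.movep(*pose(-165,100,200,.36))
go((-165,100,104,.36),.12,contact_N=8)
go((-136,103,104,.36),.07)
go((-70,97,104),.05)
see(manip,"pics/t0.png")
go((0,93,104),.05)
see(manip,"pics/t1.png")
go((-70,93,104),.1)
go((-100,93,220),.15)
manip.pause(.5)
see(manip,"pics/t2.png")
```

```text
(-165, 100, 104, 0.36) 11.975 [-0.4  0.3  0.6]
(-136, 103, 104, 0.36) 12.5417 [ 0.  -0.4 -0.9]
(-70, 97, 104) 14.0 [-1.8  0.6 -0.1]
(0, 93, 104) 15.65 [-0.2 -0.3 -0.9]
(-70, 93, 104) 16.6 [0.5 0.9 0. ]
(-100, 93, 220) 17.55 [ 0.4  0.3 -0.3]
```

View pics/t2.png

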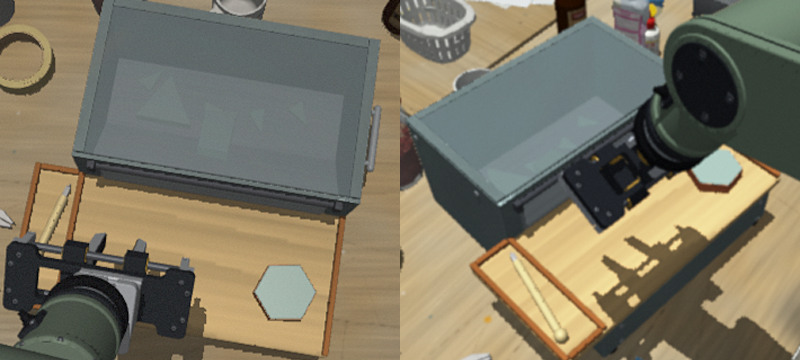

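Run:
```python
from h import *
from cell import manip
import cv2
manip.movep(*pose(-150,100,300)); 
manip.movej([1.056,0.207,1.542,0,1.393,-0.15]); manip.pause(.3)
c=manip.read_camera("top")["pixels"][20:345,155:510,::-1]
cv2.imwrite("pics/f.png",cv2.resize(c,(620,568),interpolation=cv2.INTER_CUBIC))
print(manip.get_clock())
```

```text
21.1167
```

View pics/f.png

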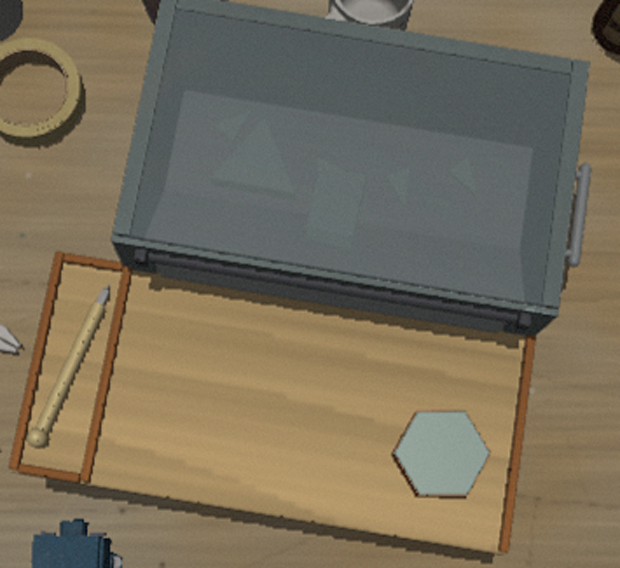

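The triangle (250,160) and the strip (335,205) lie in the hopper. The flap is shut, and the hexagon (440,455) and cutter are where they were.

```bash
python3 -c "
from cell import manip
print(manip.finish_job())"
```

```text
the job is handed in; nothing more can be done
None
```

I pushed both offcuts through the flap into the hopper, the flap is shut, the hexagon and glass cutter look unmoved in the final picture, and I handed the job in at about 21 s.

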